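# Ease the frame press by two turns

## Task

The glued frame is still in the small wooden press, held by a screw with a knurled brass wheel. Roll a fingertip over the top of the wheel from right to left, stroke after stroke and without leaning hard on it or gripping it, until the wheel stands two full turns from tight with its round mark at the top again. The mark is at the top when the screw is tight; someone may already have eased the wheel by less than a quarter turn. Leave the frame and the things around it where they are.

Things in the scene. Friction and masses are not known exactly. Their poses are not given: they have to be found in the camera images.
- press: Frame press, fixed: wooden board 275 x 150 x 12 mm on the bench. Origin on the bench under the wheel's middle. x runs along the screw towards frame and fence (board x = -45 to 230 mm), y left, z up. Steel cheeks 56 mm wide, 66 mm high (bosses to 72) stand at x = -32 to -18 and 18 to 32 mm. Bed under the frame 40 mm high; fence (x = 194 to 214 mm) 78 mm high. The wheel is the highest part.
- wheel_top (a point): Fixed point on the press: the highest point of the wheel's rim, above its middle, 100 mm above the bench. The wheel is brass, 84 mm in diameter over 30 hard rounded ridges (1.2 mm high, 8.8 mm apart); the rim is 26 mm wide along the press's x, with a smooth face (77 mm across) on either side. The 13 mm spindle, 42 mm lower, sticks out in front to 47 mm from the wheel's middle (57 mm when loose).
- wheel (a joint): Wheel angle, rad: 0 tight (mark at the top), growing as it loosens: anticlockwise seen from the robot, the rim's top going left (press +y). Range 0 to 18.85; two full turns are 12.57. It turns in place, stays where left, needs about 0.05 N m (1.2 N at the rim), and draws the pad 5 mm a turn from the frame.
- mark (a point): The round dark steel mark, 7 mm across, on the wheel's front face (the one turned to the robot), 33 mm from its centre; it turns with the wheel. The ridge in line with it is dark steel too.
- frame: The dark wooden frame, 110 x 188 x 23 mm, loose on the bed of the press between the screw's pad and the fence; origin at the centre of its underside. To be left where it is.
- wax_tin: Round tin, 67 mm across, 25 mm high, standing on the bench to the left of the press; origin at the centre of its underside. To be left alone.
- sanding_block: Wood-brown sanding block, 56 x 86 x 28 mm, on the bench to the right of the press; origin at the centre of its underside. To be left alone.
- tape_roll: Roll of cream tape, 80 mm across, 50 mm high, lying on the bench to the right of the press and further off; origin at the centre of its underside. To be left alone.

How it is judged:
On the way, in this order (a step that is already met when the one before it is completed fails the run):
1. a fingertip rolls the wheel past its first half turn (value of joint wheel between 3.14 and 6 rad and contact force between the fingers and wheel above 0.3 N), for 0.05 s.
2. a fingertip rolls the wheel on, past one and a quarter turns (value of joint wheel above 7.85 rad and contact force between the fingers and wheel above 0.3 N), for 0.05 s.
At the end, for the whole second after the job is handed in: The wheel stands still at two full turns from tight (12.57 rad), within 0.6 rad (a tenth of a turn) either way; the frame lies within 12 mm, and the tin, block and tape roll within 20 mm, of where they were (value of joint wheel between 11.97 and 13.17 rad and not (velocity of joint wheel above 0.05 rad/s) and not (velocity of joint wheel below -0.05 rad/s) and distance of frame from where it was at the start of the episode below 0.012 m and distance of each of wax_tin, sanding_block, tape_roll from where it was at the start of the episode below 0.02 m); the robot touches nothing.
It fails at once if the wheel is gripped (its front and rear faces are pressed at once) (contact force between the fingers and wheel_c0 above 0.5 N and contact force between the fingers and wheel_c1 above 0.5 N).
It fails at once if the robot leans on the wheel with more than 60 N (contact force between the arm and wheel above 60 N).
It fails at once if the frame is lifted or shifted by more than 12 mm (distance of frame from where it was at the start of the episode above 0.012 m).
It fails at once if the tin, the sanding block or the tape roll is lifted or shifted by more than 20 mm (distance of any of wax_tin, sanding_block, tape_roll from where it was at the start of the episode above 0.02 m).
It also fails if it takes over 72 s, if anything falls off the work surface, if the arm or the gripper's body presses on something with over 40 N, if the wrist force passes 120 N, or if a joint passes its speed limit or range.

## Robot

A 6-joint arm with a two-finger parallel gripper is mounted at the origin on a cart in front of the work surface, level with it; the furniture and walls round the work are solid. World frame = base frame: x ahead of the robot, y to its left, z up, the work surface at z = 0. Lengths are in m, angles in rad, forces in N, time in s.
With the tool pointing down it reaches from about 0.375 to 0.975 m from the base axis. Payload 3.8 kg.
Tool frame: the origin (TCP) lies midway between the tips of the shut fingers; the grasp point (between the pads) lies 19 mm behind it; z points along the fingers, y is the line along which they close (so a half turn about z gives the same grasp; the last joint's range is limited). The gripper opens to 85 mm and grips with 20 to 120 N. Pads are 22 mm wide; open, the fingers measure 114 mm over their backs; the gripper's body (76 mm by 85 mm) begins 54 mm behind the grasp point. The pads swing forward as they close: fully open they stand 13 mm farther back than shut.
Start: joints at [-1.298, 0.264, 1.604, -0, 1.274, -0.037], TCP at [0.206, -0.643, 0.231] pointing down, gripper open.
Joint ranges: [-2.63, 2.63], [-0.94, 2.18], [0.31, 2.57], [-1.31, 4.45], [0, 2.66], [-2.55, 2.55]. Speed limits (rad/s): [2.57, 2.57, 3.14, 3.14, 3.14, 3.14].

## Interface

Orientations are given as a rotation vector (axis times angle).
In Python, from workcell import status, read_camera, workorder, masks_of gives the robot as it stands.
- The arm moves only by the tool drive_tool, never from a script. Its argument "rows" is a list of rows, each a list of 7 numbers: the turn, a rotation vector about the tool's x, y, z in degrees, then the shift along the tool's x, y, z in m, then the opening, from 0 (shut) to 1 (fully open). In form: [[ax, ay, az, tx, ty, tz, claw], ...]. A call has 1 to 8 rows; each row shifts and turns the commanded pose from where the row before left it, along the tool's axes as they then stand; what a row does not reach is not made up. A row lasts 1/12 s, in which the tool goes at most 41.7 mm and 7.16 degrees, less where a joint would pass 70% of its speed; a pose out of reach is approached as far as the arm can. A call is refused whole if a number of a shift passes 0.0417 or a number of a turn 7.16, either way. A call with a gripper value outside its range is refused whole. The fingers move at their own pace and stop on an object; "force" is the grip in N (left out, the last holds). Time passes only in rows, so rows that do not move let the fingers close. It gives the time, the measured TCP pose, the force, the opening and the grip force at its end, in the units of the state.
- status.read_state(): the state, without advancing time (a new reading comes with each control period).
- read_camera(name): name is "side" or "top"; returns a dict with "color" (480x640x3 uint8, red, green, blue), "intrinsics" (3x3 intrinsics, pixels), "world_from_camera" (4x4, takes a point from camera to world coordinates). Camera axes: x right, y up, looking along -z (the intrinsics and any distortion apply to the point x, -y, -z); pixel columns grow to the right and rows downward; lengths in m; the calibration is good to about 2 mm. A picture is of the moment at which its call begins. There is no depth.
- workorder.finish_job(): hands the job in; it is judged then, once.
Trained networks look in a picture, given as the dict that the camera call returned (one of the last four; its "shot" number tells which), for a name from the list of things; names that differ only in an ending like _2 or _b are one class to them, and where a whole thing is asked for, a point or a joint stands for the part that bears it (a point fixed in the world has none). Each returns a list of dicts, best first, with "score" (0 to 1); they miss things now and then, are a little off and sometimes report something else, mostly with a low value. They report only what shows in the picture. A call takes as long as a camera call.
- masks_of(picture, name): "mask" (480x640 bool, what is visible of it) and "bbox" ([left, top, right, bottom] in pixels, round what is visible of it).
The state is a dict: "time": time; "q": joint angles; "joint_vel": joint speeds; "joint_torque": joint torques, N m; "tool_pos": TCP position; "tcp_rot": TCP orientation; "wrist_force": force on the tool from outside, world axes, zero at the start; "torque": the same for the moment, N m; "width": opening from 0.0 (shut) to 1.0 (fully open); "grip_force": force on a finger pad.
Only numpy, scipy, OpenCV 4.12 (cv2) and the standard library are available. Lean on these libraries where they do the work, as an engineer would, in place of code of your own. Each camera call takes 0.05 s, during which the arm holds its last target. There are 200 camera calls.

## Working session

There is one attempt and no reset: what is moved stays moved. The work goes in short steps, Python scripts to look and compute and a tool call to move; the robot and the scene stay as the last step left them, time stands still between calls to the robot, and variables do not carry over. Pictures are saved under pics/ and viewed, at most 10 in all, crops included, and the job is handed in when it is done.

Besides the shell and the picture viewer there is one more tool, called by a JSON object that holds its "fn" and its "kwargs". drive_tool: Moves the arm, as the interface text tells. Its arguments: {"type":"object","properties":{"rows":{"type":"array"},"force":{"type":"number"}},"required":["rows"]}

```bash
mkdir -p pics; ls; cat > h.py <<'E'
import numpy as np, cv2
from scipy.spatial.transform import Rotation as R
from workcell import status, read_camera, workorder, masks_of
def ray(p,u,v):
    K=p["intrinsics"];T=p["world_from_camera"]
    d=np.linalg.inv(K)@[u,v,1]; d=np.array([d[0],-d[1],-d[2]])
    return T[:3,3],T[:3,:3]@d
def atz(p,u,v,z):
    o,d=ray(p,u,v); return o+d*(z-o[2])/d[2]
def pix(p,P):
    T=np.linalg.inv(p["world_from_camera"]);c=T[:3,:3]@P+T[:3,3]
    q=p["intrinsics"]@[c[0],-c[1],-c[2]]; return q[:2]/q[2]
E
python3 - <<'E'
from h import *
for n in("side","top"):
    p=read_camera(n); cv2.imwrite(f"pics/{n}0.png",p["color"][...,::-1])
    print(n,[k for k in p],p["intrinsics"].round(1).tolist(),p["world_from_camera"].round(3).tolist())
    for t in("press","wheel","mark","frame","wax_tin","sanding_block","tape_roll"):
        for m in masks_of(p,t)[:2]:
            ys,xs=np.nonzero(m["mask"]); print(t,round(m["score"],2),m["bbox"],xs.mean().round(1),ys.mean().round(1),atz(p,xs.mean(),ys.mean(),.1).round(3))
print(status.read_state())
E
```

```text
pics
side ['color', 'intrinsics', 'world_from_camera', 'shot'] [[582.8, 0.0, 317.0], [0.0, 582.8, 233.2], [0.0, 0.0, 1.0]] [[-0.929, 0.195, -0.313, 0.129], [-0.369, -0.457, 0.81, 1.008], [0.015, 0.868, 0.496, 0.714], [0.0, 0.0, 0.0, 1.0]]
press 0.56 [218.3, 215.2, 357.7, 308.9] 292.8 267.6 [0.511 0.148 0.1  ]
wheel 0.68 [305.1, 243.8, 338.5, 286.5] 319.4 262.5 [0.47  0.111 0.1  ]
mark 0.89 [306.3, 244.6, 336.6, 285.3] 319.0 262.5 [0.471 0.111 0.1  ]
frame 0.75 [221.3, 222.3, 314.2, 278.2] 268.6 247.9 [0.585 0.1   0.1  ]
frame 0.59 [219.9, 216.5, 356.3, 314.3] 293.3 267.7 [0.51  0.148 0.1  ]
wax_tin 0.74 [292.0, 357.5, 327.8, 395.0] 309.9 374.4 [0.37  0.405 0.1  ]
sanding_block 0.63 [359.3, 201.0, 394.1, 223.9] 374.7 213.6 [ 0.43  -0.128  0.1  ]
tape_roll 0.98 [327.0, 184.5, 357.3, 212.9] 341.5 197.6 [ 0.526 -0.176  0.1  ]
top ['color', 'intrinsics', 'world_from_camera', 'shot'] [[507.3, 0.0, 312.9], [0.0, 507.3, 229.1], [0.0, 0.0, 1.0]] [[-0.013, 0.992, -0.126, 0.344], [-1.0, -0.013, -0.002, 0.01], [-0.004, 0.126, 0.992, 1.317], [0.0, 0.0, 0.0, 1.0]]
press 0.7 [263.4, 147.2, 343.7, 2
[... 381 characters left out ...]
[ 0.563 -0.306  0.1  ]
{'time': 0.8, 'q': array([-1.29788067e+00,  2.63863744e-01,  1.60394883e+00, -1.36119997e-05,
        1.27370838e+00, -3.68949247e-02]), 'joint_vel': array([-0.00032552,  0.00045704, -0.0004242 ,  0.00096507, -0.00012988,
        0.00162927]), 'joint_torque': array([ 7.38404742e-04, -5.14975011e+01, -3.67698812e+01, -1.02978618e-04,
        4.38288271e-04,  3.91406800e-06]), 'tool_pos': array([ 0.20579507, -0.64288317,  0.23133186]), 'tcp_rot': array([ 3.10390286e+00,  4.84700374e-01, -7.04218130e-06]), 'wrist_force': array([ 0.18666569, -1.18866021,  0.03175456]), 'torque': array([ 0.01744275, -0.01820818,  0.00783634]), 'grip_force': 0.0, 'width': 0.9986756068683544}
```

```bash
python3 - <<'E'
from h import *
a=cv2.imread("pics/top0.png")[130:310,160:480]; b=cv2.imread("pics/side0.png")[170:410,200:420]
a=cv2.resize(a,None,fx=2.5,fy=2.5,interpolation=3); b=cv2.resize(b,None,fx=2.5,fy=2.5,interpolation=3)
cv2.imwrite("pics/a.png",a);cv2.imwrite("pics/b.png",b)
E
```

```text
(no output)
```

View pics/a.png

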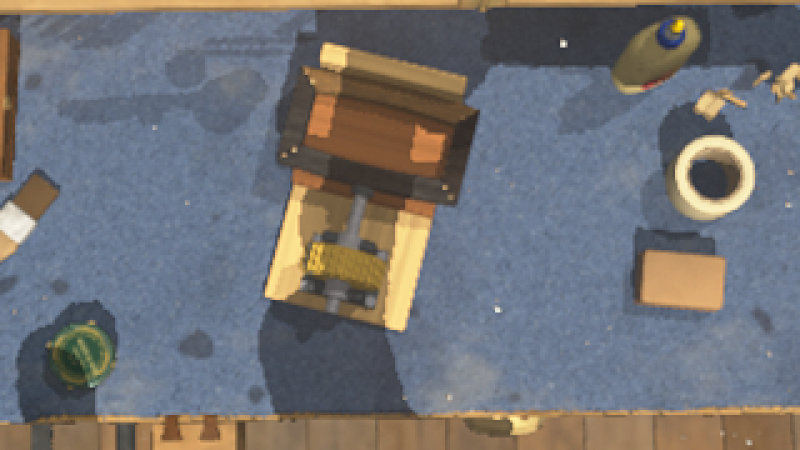

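View pics/b.png

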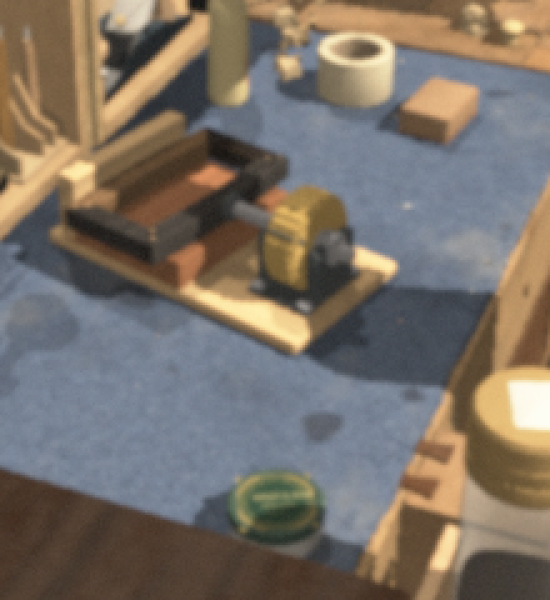

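The top view shows the press turned roughly -15°, with the board's front corners at about px (266,249) and (322,262) and the wheel at (298,236). In the side view the board corners are at about px (319,311) and (359,277), and there is a dark line on the rim near (318,262). Next I'll fit the press pose and zoom in on the wheel.

```bash
python3 - <<'E'
from h import *
from scipy.optimize import least_squares
S=read_camera("side");T=read_camera("top")
ca=lambda u,v:(160+u/2.5,130+v/2.5); cb=lambda u,v:(200+u/2.5,170+v/2.5)
obs=[(T,(-45,75,12),ca(266,297)),(T,(-45,-75,12),ca(404,331)),(S,(-45,75,12),cb(297,348)),(S,(-45,-75,12),cb(398,266)),(S,(230,75,12),cb(52,236))]
def loc(x,P): return np.r_[R.from_euler('z',x[2]).as_matrix()[:2,:2]@np.array(P[:2])/1e3+x[:2],P[2]/1e3]
f=lambda x:np.concatenate([pix(c,loc(x,P))-o for c,P,o in obs])
r=least_squares(f,[.48,.05,-.25],loss='soft_l1');x=r.x;print(x,np.degrees(x[2]),r.fun.round(1))
for c,n in((S,'side'),(T,'top')):
    m=masks_of(c,"wheel")[0]["mask"]; 
    a=np.linspace(0,2*np.pi,60); P=[loc(x,(s,42*np.cos(t),58+42*np.sin(t))) for s in(-13,13) for t in a]
    q=np.array([pix(c,p) for p in P]);print(n,"pred bbox",q.min(0),q.max(0),"wheeltop",pix(c,loc(x,(0,0,100))))
# zoom with overlay of ridge positions
im=S["color"][...,::-1];u,v=300,235
k=11;z=cv2.resize(im[v:v+54,u:u+50],None,fx=k,fy=k,interpolation=cv2.INTER_CUBIC)
for d in range(0,100,15):
    t=np.radians(90+d)  # left= +y : cos(a)
    p=pix(S,loc(x,(13,42*np.sin(np.radians(d)),58+42*np.cos(np.radians(d)))))
    c=tuple(int(w) for w in ((p-[u,v]+.5)*k)); cv2.circle(z,c,2,(0,0,255),-1); cv2.putText(z,str(d),c,0,.4,(0,0,255))
    p=pix(S,loc(x,(-13,42*np.sin(np.radians(d)),58+42*np.cos(np.radians(d)))));c=tuple(int(w) for w in ((p-[u,v]+.5)*k)); cv2.circle(z,c,2,(255,0,0),-1)
cv2.imwrite("pics/z.png",z)
E
```

```text
[ 0.48421707  0.05378921 -0.24990734] -14.318635814913963 [-1.8  0.6 -0.5  0.7  0.2 -1.5  0.3 -2.3 -2.1 -2. ]
side pred bbox [305.75201337 243.222299  ] [339.45012744 285.6396858 ] wheeltop [323.31850859 247.07558707]
top pred bbox [278.69121002 227.90224891] [313.84550302 246.6472099 ] wheeltop [295.67221632 235.47044484]
```

View pics/z.png

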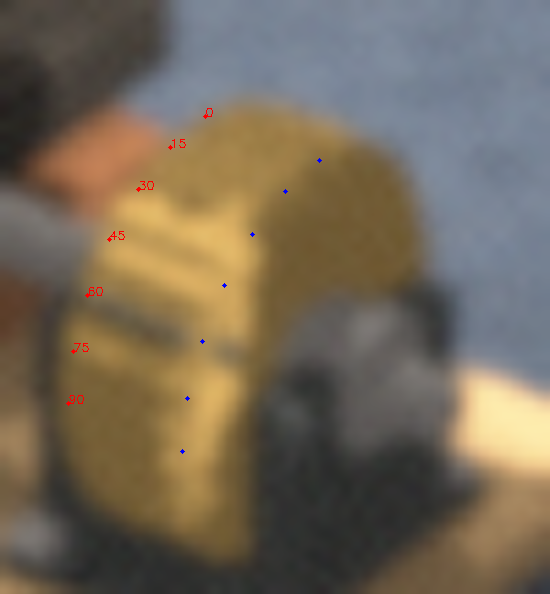

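The pose fit holds: the predicted wheel bbox matches the network's to about 2–3 px. The dark ridge runs from about px (309,262) to (322,267), which puts the wheel about 60° (1.05 rad) loose already. It needs about 11.5 rad more. First I'll shut the gripper and turn the tool so its x axis lies along the stroke.

{"fn": "drive_tool", "kwargs": {"rows": [[0, 0, -7.1, 0, 0, 0, 0], [0, 0, -7.1, 0, 0, 0, 0], [0, 0, -7.1, 0, 0, 0, 0], [0, 0, -7.1, 0, 0, 0, 0], [0, 0, -7.1, 0, 0, 0, 0], [0, 0, -7.1, 0, 0, 0, 0], [0, 0, -7.1, 0, 0, 0, 0], [0, 0, -7.1, 0, 0, 0, 0]], "force": 40}}

```text
time: 1.67
tool_pos: [0.2058, -0.6428, 0.2313]
tcp_rot: [-2.494, -1.91, -0.0]
wrist_force: [-0.1, -0.3, 0.5]
width: 0.001
grip_force: 0.0
```

```bash
cat >> h.py <<'E'
PX=np.array([.4842,.0538]);YAW=-.2499
def world(x,y,z): # press mm -> world
    return np.r_[R.from_euler('z',YAW).as_matrix()[:2,:2]@np.array([x,y])/1e3+PX,z/1e3]
def rep():
    s=status.read_state();T=R.from_rotvec(s["tcp_rot"]);p=s["tool_pos"]
    l=R.from_euler('z',-YAW).apply(p-np.r_[PX,0])*1e3
    print("t",round(s["time"],2),"press mm",l.round(1),"toolx",T.as_matrix()[:,0].round(3),"yaw",np.degrees(np.arctan2(*T.as_matrix()[1::-1,0])).round(1),"F",s["wrist_force"].round(1),"q",s["q"].round(2),"w",round(s["width"],2))
    return s,T
def to(x,y,z):
    s,T=rep(); print("tool shift",T.inv().apply(world(x,y,z)-s["tool_pos"]).round(4))
E
python3 -c "
from h import *
to(0,-34,200)"
```

```text
t 1.67 press mm [ -97.5 -743.9  231.3] toolx [0.26  0.965 0.   ] yaw 74.9 F [-0.1 -0.3  0.5] q [-1.3   0.26  1.6  -0.    1.27 -1.03] w 0.0
tool shift [0.7111 0.0878 0.0313]
```

{"fn": "drive_tool", "kwargs": {"rows": [[0, 0, -0.1, 0.038, 0.0049, 0, 0], [0, 0, -0.1, 0.038, 0.0049, 0, 0], [0, 0, -0.1, 0.038, 0.0049, 0, 0], [0, 0, -0.1, 0.038, 0.0049, 0, 0], [0, 0, -0.1, 0.038, 0.0049, 0, 0], [0, 0, -0.1, 0.038, 0.0049, 0, 0], [0, 0, -0.1, 0.038, 0.0049, 0, 0], [0, 0, -0.1, 0.038, 0.0049, 0, 0]]}}

```text
time: 2.33
tool_pos: [0.3231, -0.3579, 0.2315]
tcp_rot: [2.486, 1.919, 0.0]
wrist_force: [0.8, -0.7, -0.8]
width: 0.0
grip_force: 0.0
```

{"fn": "drive_tool", "kwargs": {"rows": [[0, 0, 0, 0.038, 0.0049, 0, 0], [0, 0, 0, 0.038, 0.0049, 0, 0], [0, 0, 0, 0.038, 0.0049, 0, 0], [0, 0, 0, 0.038, 0.0049, 0, 0], [0, 0, 0, 0.038, 0.0049, 0, 0], [0, 0, 0, 0.038, 0.0049, 0, 0], [0, 0, 0, 0.038, 0.0049, 0, 0], [0, 0, 0, 0, 0, 0, 0]]}}

```text
time: 3.0
tool_pos: [0.4251, -0.1052, 0.2317]
tcp_rot: [-2.48, -1.927, -0.006]
wrist_force: [-0.4, -0.2, 0.3]
width: -0.004
grip_force: 0.0
```

```bash
python3 -c "
from h import *
to(0,0,108)"
```

```text
t 3.0 press mm [ -17.9 -168.7  231.7] toolx [0.247 0.969 0.003] yaw 75.7 F [-0.4 -0.2  0.3] q [-0.3  -0.2   2.08  0.    1.26 -0.05] w -0.0
tool shift [0.1683 0.0179 0.1243]
```

{"fn": "drive_tool", "kwargs": {"rows": [[0, 0, 0, 0.0337, 0.0036, 0.02, 0], [0, 0, 0, 0.0337, 0.0036, 0.02, 0], [0, 0, 0, 0.0337, 0.0036, 0.02, 0], [0, 0, 0, 0.0337, 0.0036, 0.02, 0], [0, 0, 0, 0.0337, 0.0036, 0.02, 0], [0, 0, 0, 0, 0, 0.02, 0], [0, 0, 0, 0, 0, 0.005, 0], [0, 0, 0, 0, 0, 0, 0]]}}

```text
time: 3.67
tool_pos: [0.4814, 0.0474, 0.1043]
tcp_rot: [-2.484, -1.92, 0.007]
wrist_force: [-1.1, 0.3, 0.1]
width: 0.0
grip_force: 0.0
```

{"fn": "drive_tool", "kwargs": {"rows": [[0, 0, 0, 0, 0, 0.002, 0], [0, 0, 0, 0, 0, 0.001, 0], [0, 0, 0, 0, 0, 0, 0]]}}

```text
time: 3.92
tool_pos: [0.4841, 0.0466, 0.1045]
tcp_rot: [2.487, 1.917, 0.003]
wrist_force: [-0.0, 0.5, 0.4]
width: 0.001
grip_force: 0.0
```

```bash
python3 -c "
from h import *
to(0,0,100)
a=read_camera('top')['color'][190:290,240:360];b=read_camera('side')['color'][200:300,260:380]
cv2.imwrite('pics/c.png',cv2.resize(np.vstack([a,b])[...,::-1],None,fx=3,fy=3,interpolation=2))"
```

```text
t 3.92 press mm [  1.7  -7.  104.5] toolx [0.254 0.967 0.001] yaw 75.3 F [-0.   0.5  0.4] q [ 0.04  0.02  2.13 -0.    0.99  0.3 ] w 0.0
tool shift [ 0.0069 -0.0017  0.0045]
```

View pics/c.png

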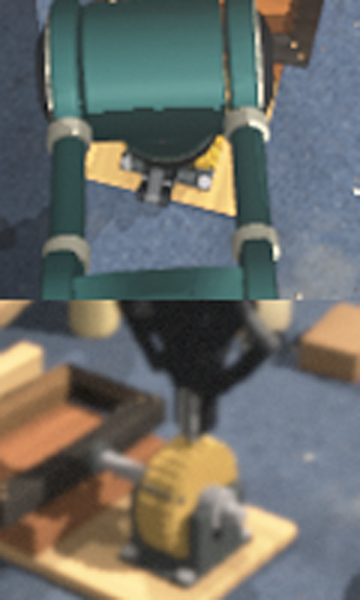

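Side view: the shut fingertips sit just above the wheel's top, at about px (324,245). The top view is blocked by the arm. Next I'll probe down for contact.

{"fn": "drive_tool", "kwargs": {"rows": [[0, 0, 0, 0, 0, 0.002, 0], [0, 0, 0, 0, 0, 0, 0]]}}

```text
time: 4.18
tool_pos: [0.4835, 0.0472, 0.1016]
tcp_rot: [2.487, 1.919, 0.001]
wrist_force: [-0.1, -0.3, 0.6]
width: -0.004
grip_force: 0.0
```

{"fn": "drive_tool", "kwargs": {"rows": [[0, 0, 0, 0, 0, 0.002, 0], [0, 0, 0, 0, 0, 0, 0]]}}

```text
time: 4.35
tool_pos: [0.4837, 0.0474, 0.0999]
tcp_rot: [2.486, 1.92, 0.001]
wrist_force: [-1.2, -1.2, 2.9]
width: 0.002
grip_force: 1.6
```

{"fn": "drive_tool", "kwargs": {"rows": [[0, 0, 0, 0, 0, 0.001, 0], [0, 0, 0, 0, 0, 0, 0]]}}

```text
time: 4.52
tool_pos: [0.4839, 0.0476, 0.0997]
tcp_rot: [2.486, 1.92, 0.001]
wrist_force: [-3.4, -0.1, 8.4]
width: -0.0
grip_force: 4.5
```

Contact is at z ≈ 99.8 mm with about 6–8 N/mm of stiffness. This is the first half stroke; I'll measure what it does.

{"fn": "drive_tool", "kwargs": {"rows": [[0, 0, 0, 0.006, 0, 0.0005, 0], [0, 0, 0, 0.006, 0, 0, 0], [0, 0, 0, 0.006, 0, 0, 0], [0, 0, 0, 0.006, 0, 0.0005, 0], [0, 0, 0, 0.006, 0, 0.0014, 0], [0, 0, 0, 0.006, 0, 0.0024, 0]]}}

```text
time: 5.02
tool_pos: [0.4925, 0.083, 0.0932]
tcp_rot: [-2.487, -1.92, -0.0]
wrist_force: [-0.7, 0.2, 0.3]
width: -0.002
grip_force: 0.0
```

```bash
cat >> h.py <<'E'
def look(name):
    """unwrap the rim seen by the side camera: darkness per angle (deg left of top)"""
    S=read_camera("side"); im=cv2.cvtColor(S["color"],cv2.COLOR_RGB2HSV).astype(np.float32)
    D=np.arange(0,125,2.); out=[]
    for d in D:
        t=np.radians(d); v=[]
        for x in np.linspace(-9,9,13):
            q=pix(S,world(x,41.5*np.sin(t),58+41.5*np.cos(t)))+[1,.5]
            v.append(cv2.getRectSubPix(im[...,1],(1,1),(float(q[0]),float(q[1])))[0,0])
        out.append(np.mean(v))
    out=np.array(out); b=cv2.GaussianBlur(out[:,None],(1,21),8)[:,0]; r=out-b
    i=np.argsort(r)[:4]; print("low-saturation angles",[(D[k],r[k].round(0),out[k].round(0)) for k in i])
    cv2.imwrite(f"pics/{name}.png",cv2.resize(S["color"][230:295,290:355][...,::-1],None,fx=7,fy=7,interpolation=2))
E
python3 -c "
from h import *
rep();look('s1')"
```

```text
t 5.02 press mm [ 0.9 30.3 93.2] toolx [0.253 0.967 0.   ] yaw 75.3 F [-0.7  0.2  0.3] q [0.12 0.06 2.11 0.   0.97 0.37] w -0.0
low-saturation angles [(np.float64(40.0), np.float32(-19.0), np.float32(72.0)), (np.float64(38.0), np.float32(-18.0), np.float32(69.0)), (np.float64(42.0), np.float32(-18.0), np.float32(77.0)), (np.float64(96.0), np.float32(-15.0), np.float32(116.0))]
```

View pics/s1.png

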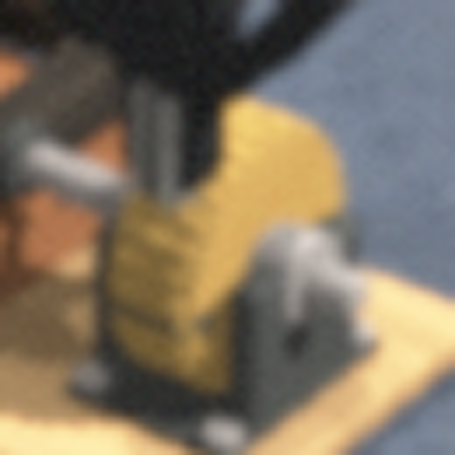

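The ridge moved from about 60° to about 96° (line near px (311,276)), so the wheel is at about 1.68 rad. Contact faded towards the end because the tip is narrower than I assumed. I'll go back right and start longer strokes that follow the arc.

{"fn": "drive_tool", "kwargs": {"rows": [[0, 0, 0, 0.005, 0, -0.02, 0], [0, 0, 0, -0.036, 0, 0, 0], [0, 0, 0, -0.036, 0, 0, 0], [0, 0, 0, 0, 0, 0.025, 0], [0, 0, 0, 0, 0, 0, 0]]}}

```text
time: 5.48
tool_pos: [0.4737, 0.0157, 0.0859]
tcp_rot: [-2.488, -1.918, 0.005]
wrist_force: [-0.9, -3.4, 0.9]
width: -0.003
grip_force: 1.1
```

```bash
python3 -c "
from h import *
rep();look('s2')"
```

```text
t 5.48 press mm [ -0.8 -39.5  85.9] toolx [ 0.255  0.967 -0.002] yaw 75.2 F [-0.9 -3.4  0.9] q [-0.02  0.03  2.16 -0.    0.95  0.24] w -0.0
low-saturation angles [(np.float64(94.0), np.float32(-17.0), np.float32(114.0)), (np.float64(92.0), np.float32(-15.0), np.float32(116.0)), (np.float64(96.0), np.float32(-14.0), np.float32(117.0)), (np.float64(90.0), np.float32(-9.0), np.float32(122.0))]
```

{"fn": "drive_tool", "kwargs": {"rows": [[0, 0, 0, 0.012, 0, -0.006, 0], [0, 0, 0, 0.01, 0, -0.004, 0], [0, 0, 0, 0.01, 0, -0.0018, 0], [0, 0, 0, 0.01, 0, 0, 0], [0, 0, 0, 0.01, 0, 0.0008, 0], [0, 0, 0, 0.01, 0, 0.0033, 0], [0, 0, 0, 0.01, 0, 0.0066, 0]]}}

```text
time: 6.12
tool_pos: [0.4942, 0.0888, 0.0896]
tcp_rot: [2.486, 1.921, 0.001]
wrist_force: [0.6, 0.1, 0.8]
width: -0.002
grip_force: 0.0
```

```bash
python3 -c "
from h import *
rep();look('s3')"
```

```text
t 6.12 press mm [ 1.1 36.4 89.6] toolx [0.252 0.968 0.001] yaw 75.4 F [0.6 0.1 0.8] q [0.13 0.07 2.11 0.   0.96 0.38] w -0.0
low-saturation angles [(np.float64(34.0), np.float32(-15.0), np.float32(65.0)), (np.float64(124.0), np.float32(-15.0), np.float32(114.0)), (np.float64(36.0), np.float32(-15.0), np.float32(64.0)), (np.float64(32.0), np.float32(-14.0), np.float32(68.0))]
```

View pics/s3.png

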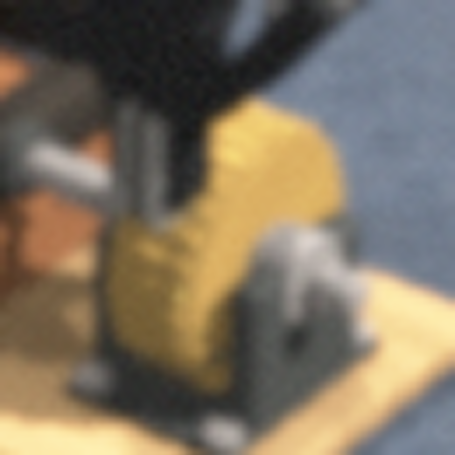

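The ridge has gone past the lower edge (>130°), and the end of the stroke ran about 2 mm too high. I'll go again, slightly deeper.

{"fn": "drive_tool", "kwargs": {"rows": [[0, 0, 0, 0.002, 0, -0.02, 0], [0, 0, 0, -0.037, 0, -0.003, 0], [0, 0, 0, -0.038, 0, 0, 0], [0, 0, 0, 0, 0, 0.022, 0], [0, 0, 0, 0, 0, 0, 0], [0, 0, 0, 0, 0, 0, 0]]}}

```text
time: 6.67
tool_pos: [0.4733, 0.0167, 0.089]
tcp_rot: [-2.485, -1.917, 0.005]
wrist_force: [0.4, -0.6, -0.4]
width: -0.003
grip_force: 0.0
```

```bash
sed -i 's/np.arange(0,125,2.)/np.arange(-24,141,2.)/' h.py; python3 -c "
from h import *
rep();look('s4')"
```

```text
t 6.67 press mm [ -1.4 -38.7  89. ] toolx [ 0.254  0.967 -0.001] yaw 75.3 F [ 0.4 -0.6 -0.4] q [-0.02  0.02  2.16  0.    0.96  0.24] w -0.0
low-saturation angles [(np.float64(-24.0), np.float32(-19.0), np.float32(101.0)), (np.float64(-22.0), np.float32(-15.0), np.float32(105.0)), (np.float64(-20.0), np.float32(-11.0), np.float32(110.0)), (np.float64(-18.0), np.float32(-7.0), np.float32(114.0))]
```

{"fn": "drive_tool", "kwargs": {"rows": [[0, 0, 0, 0.01, 0, -0.002, 0], [0, 0, 0, 0.01, 0, -0.0035, 0], [0, 0, 0, 0.01, 0, -0.0018, 0], [0, 0, 0, 0.01, 0, 0, 0], [0, 0, 0, 0.01, 0, 0.0011, 0], [0, 0, 0, 0.01, 0, 0.0037, 0], [0, 0, 0, 0.01, 0, 0.0065, 0]]}}

```text
time: 7.3
tool_pos: [0.4948, 0.0866, 0.0878]
tcp_rot: [2.485, 1.92, 0.006]
wrist_force: [0.7, -0.1, -0.5]
width: 0.003
grip_force: 0.2
```

```bash
python3 -c "
from h import *
rep();look('s5')"
```

```text
t 7.3 press mm [ 2.2 34.4 87.8] toolx [0.252 0.968 0.002] yaw 75.4 F [ 0.7 -0.1 -0.5] q [0.12 0.07 2.11 0.   0.95 0.38] w 0.0
low-saturation angles [(np.float64(-24.0), np.float32(-17.0), np.float32(107.0)), (np.float64(34.0), np.float32(-15.0), np.float32(63.0)), (np.float64(50.0), np.float32(-15.0), np.float32(77.0)), (np.float64(32.0), np.float32(-15.0), np.float32(65.0))]
```

{"fn": "drive_tool", "kwargs": {"rows": [[0, 0, 0, 0.004, -0.001, -0.02, 0], [0, 0, 0, -0.037, 0, -0.005, 0], [0, 0, 0, -0.038, 0, 0, 0], [0, 0, 0, 0, 0, 0.022, 0], [0, 0, 0, 0, 0, 0, 0], [0, 0, 0, 0, 0, 0, 0]]}}

```text
time: 7.85
tool_pos: [0.4723, 0.0163, 0.088]
tcp_rot: [-2.485, -1.918, 0.005]
wrist_force: [-0.1, 0.3, 0.8]
width: -0.002
grip_force: 0.0
```

{"fn": "drive_tool", "kwargs": {"rows": [[0, 0, 0, 0.01, 0, -0.002, 0], [0, 0, 0, 0.01, 0, -0.0035, 0]]}}

```text
time: 8.02
tool_pos: [0.4779, 0.0342, 0.0969]
tcp_rot: [2.484, 1.922, -0.01]
wrist_force: [-9.8, -5.7, 17.6]
width: 0.003
grip_force: 8.9
```

{"fn": "drive_tool", "kwargs": {"rows": [[0, 0, 0, 0.01, 0, -0.0018, 0], [0, 0, 0, 0.01, 0, 0, 0]]}}

```text
time: 8.18
tool_pos: [0.4844, 0.0563, 0.0995]
tcp_rot: [-2.485, -1.921, 0.0]
wrist_force: [-6.3, -1.1, 15.0]
width: 0.001
grip_force: 7.5
```

{"fn": "drive_tool", "kwargs": {"rows": [[0, 0, 0, 0.01, 0, 0.0011, 0], [0, 0, 0, 0.01, 0, 0.0037, 0]]}}

```text
time: 8.35
tool_pos: [0.4902, 0.0769, 0.0947]
tcp_rot: [-2.485, -1.921, -0.004]
wrist_force: [-3.6, 1.5, 4.7]
width: -0.001
grip_force: 2.3
```

{"fn": "drive_tool", "kwargs": {"rows": [[0, 0, 0, 0.01, 0, 0.0065, 0]]}}

```text
time: 8.43
tool_pos: [0.493, 0.0867, 0.0879]
tcp_rot: [-2.485, -1.921, -0.005]
wrist_force: [-0.6, 1.4, 2.5]
width: -0.001
grip_force: 0.9
```

```bash
python3 -c "
from h import *
rep();look('s6')"
```

```text
t 8.43 press mm [ 0.4 34.  87.9] toolx [0.252 0.968 0.003] yaw 75.4 F [-0.6  1.4  2.5] q [0.12 0.07 2.11 0.   0.96 0.38] w -0.0
low-saturation angles [(np.float64(-24.0), np.float32(-24.0), np.float32(95.0)), (np.float64(36.0), np.float32(-17.0), np.float32(50.0)), (np.float64(50.0), np.float32(-17.0), np.float32(69.0)), (np.float64(34.0), np.float32(-16.0), np.float32(52.0))]
```

View pics/s6.png

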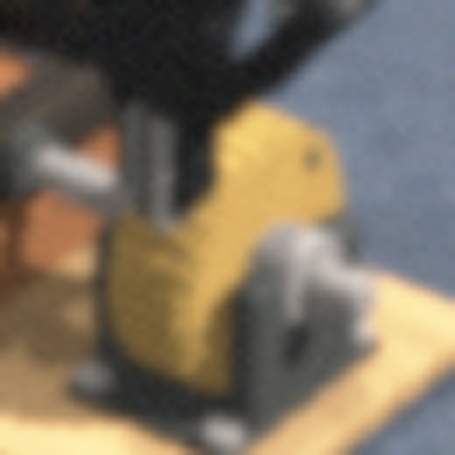

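The contact forces are healthy (15–18 N mid-stroke). The mark is now visible on the front face at px (334.6,252.4), so I'll convert that to an angle.

```bash
cat >> h.py <<'E'
def mark():
    S=read_camera("side"); g=cv2.cvtColor(S["color"],cv2.COLOR_RGB2HSV).astype(np.float32)
    D=np.arange(-180,180,4);o=[]
    for d in D:
        t=np.radians(d);q=pix(S,world(-13,33*np.sin(t),58+33*np.cos(t)))+[.8,.3]
        o.append(cv2.getRectSubPix(g[...,1],(3,3),(float(q[0]),float(q[1]))).mean())
    print("face sat:",{int(d):int(v) for d,v in zip(D,o) if -110<d<60})
E
python3 -c "
from h import *
S=read_camera('side')
for d in range(-90,30,10):
    t=np.radians(d);print(d,pix(S,world(-13,33*np.sin(t),58+33*np.cos(t))).round(1))
mark()"
```

```text
-90 [337.  259.7]
-80 [337.  257.5]
-70 [336.7 255.5]
-60 [336.1 253.9]
-50 [335.3 252.6]
-40 [334.2 251.8]
-30 [333.  251.3]
-20 [331.6 251.4]
-10 [330.  251.9]
0 [328.4 252.9]
10 [326.8 254.3]
20 [325.2 256. ]
face sat: {-108: 15, -104: 15, -100: 21, -96: 36, -92: 57, -88: 76, -84: 88, -80: 94, -76: 95, -72: 97, -68: 99, -64: 104, -60: 108, -56: 111, -52: 115, -48: 119, -44: 119, -40: 121, -36: 121, -32: 123, -28: 125, -24: 127, -20: 131, -16: 134, -12: 136, -8: 137, -4: 138, 0: 137, 4: 137, 8: 137, 12: 138, 16: 138, 20: 138, 24: 138, 28: 138, 32: 138, 36: 138, 40: 138, 44: 138, 48: 138, 52: 138, 56: 138}
```

```bash
cat >> h.py <<'E'
from scipy.ndimage import map_coordinates, gaussian_filter
def mark():
    S=read_camera("side"); g=gaussian_filter(S["color"][...,0].astype(float),.6)
    def samp(x,r,D):
        q=np.array([pix(S,world(x,r*np.sin(t),58+r*np.cos(t))) for t in np.radians(D)])+[.8,.3]
        return map_coordinates(g,[q[:,1],q[:,0]],order=1)
    D=np.arange(-90,60,5);print("face",dict(zip(D.tolist(),samp(-13,33,D).astype(int).tolist())))
    D=np.arange(-30,145,5);print("rim",dict(zip(D.tolist(),np.mean([samp(x,41.5,D) for x in(-7,-3,1,5)],0).astype(int).tolist())))
E
python3 -c "
from h import *
mark()"
```

```text
face {-90: 151, -85: 176, -80: 189, -75: 194, -70: 196, -65: 198, -60: 201, -55: 200, -50: 200, -45: 193, -40: 183, -35: 179, -30: 179, -25: 189, -20: 203, -15: 214, -10: 220, -5: 221, 0: 222, 5: 222, 10: 222, 15: 221, 20: 221, 25: 221, 30: 221, 35: 221, 40: 221, 45: 221, 50: 220, 55: 221}
rim {-30: 176, -25: 184, -20: 192, -15: 197, -10: 197, -5: 195, 0: 197, 5: 200, 10: 196, 15: 174, 20: 149, 25: 119, 30: 90, 35: 79, 40: 81, 45: 98, 50: 118, 55: 140, 60: 148, 65: 139, 70: 149, 75: 139, 80: 131, 85: 131, 90: 129, 95: 127, 100: 125, 105: 124, 110: 125, 115: 124, 120: 122, 125: 116, 130: 109, 135: 104, 140: 101}
```

{"fn": "drive_tool", "kwargs": {"rows": [[0, 0, 0, 0.004, 0, -0.02, 0], [0, 0, 0, -0.037, 0, -0.005, 0], [0, 0, 0, -0.038, 0, 0, 0], [0, 0, 0, 0, 0, 0.022, 0], [0, 0, 0, 0, 0, 0, 0], [0, 0, 0, 0, 0, 0, 0]]}}

```text
time: 9.13
tool_pos: [0.473, 0.0159, 0.0881]
tcp_rot: [-2.485, -1.919, 0.002]
wrist_force: [0.0, 0.2, -0.1]
width: -0.002
grip_force: 0.0
```

{"fn": "drive_tool", "kwargs": {"rows": [[0, 0, 0, 0.01, 0, -0.002, 0], [0, 0, 0, 0.01, 0, -0.0035, 0], [0, 0, 0, 0.01, 0, -0.0018, 0], [0, 0, 0, 0.01, 0, 0, 0], [0, 0, 0, 0.01, 0, 0.0014, 0], [0, 0, 0, 0.01, 0, 0.004, 0], [0, 0, 0, 0.01, 0, 0.0068, 0]]}}

```text
time: 9.72
tool_pos: [0.4933, 0.087, 0.0874]
tcp_rot: [-2.485, -1.92, -0.008]
wrist_force: [-4.1, 4.6, 6.4]
width: -0.001
grip_force: 3.1
```

```bash
python3 -c "
from h import *
rep();mark();look('s7')"
```

```text
t 9.72 press mm [ 0.6 34.4 87.4] toolx [0.252 0.968 0.005] yaw 75.4 F [-4.1  4.6  6.4] q [0.12 0.07 2.11 0.   0.95 0.37] w -0.0
face {-90: 151, -85: 174, -80: 186, -75: 191, -70: 194, -65: 199, -60: 204, -55: 206, -50: 212, -45: 215, -40: 218, -35: 219, -30: 220, -25: 220, -20: 221, -15: 221, -10: 222, -5: 222, 0: 222, 5: 222, 10: 221, 15: 221, 20: 221, 25: 220, 30: 220, 35: 219, 40: 218, 45: 218, 50: 219, 55: 218}
rim {-30: 200, -25: 206, -20: 212, -15: 214, -10: 211, -5: 206, 0: 204, 5: 205, 10: 198, 15: 175, 20: 150, 25: 117, 30: 89, 35: 77, 40: 84, 45: 103, 50: 124, 55: 142, 60: 144, 65: 126, 70: 108, 75: 113, 80: 128, 85: 132, 90: 129, 95: 128, 100: 126, 105: 124, 110: 123, 115: 123, 120: 122, 125: 116, 130: 109, 135: 105, 140: 102}
low-saturation angles [(np.float64(74.0), np.float32(-17.0), np.float32(103.0)), (np.float64(34.0), np.float32(-16.0), np.float32(52.0)), (np.float64(42.0), np.float32(-16.0), np.float32(49.0)), (np.float64(40.0), np.float32(-16.0), np.float32(49.0))]
```

View pics/s7.png

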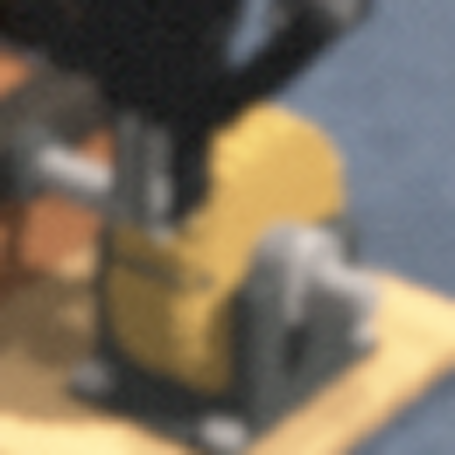

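The ridge is at 71°, so the wheel has turned about 431°, roughly 104° per stroke. 289° remain: two more full strokes, then a measured part stroke.

{"fn": "drive_tool", "kwargs": {"rows": [[0, 0, 0, 0.004, 0, -0.02, 0], [0, 0, 0, -0.037, 0, -0.005, 0], [0, 0, 0, -0.038, 0, 0, 0], [0, 0, 0, 0, 0, 0.022, 0], [0, 0, 0, 0, 0, 0, 0], [0, 0, 0, 0, 0, 0, 0]]}}

```text
time: 10.32
tool_pos: [0.4732, 0.0149, 0.0867]
tcp_rot: [-2.485, -1.92, 0.002]
wrist_force: [-0.4, 0.7, 0.6]
width: 0.001
grip_force: 0.3
```

{"fn": "drive_tool", "kwargs": {"rows": [[0, 0, 0, 0.01, 0, -0.002, 0], [0, 0, 0, 0.01, 0, -0.0035, 0], [0, 0, 0, 0.01, 0, -0.0018, 0], [0, 0, 0, 0.01, 0, 0, 0], [0, 0, 0, 0.01, 0, 0.0014, 0], [0, 0, 0, 0.01, 0, 0.004, 0], [0, 0, 0, 0.01, 0, 0.0068, 0]]}}

```text
time: 10.9
tool_pos: [0.4942, 0.0877, 0.0876]
tcp_rot: [-2.485, -1.918, -0.013]
wrist_force: [-5.8, 11.0, 12.5]
width: 0.001
grip_force: 7.6
```

{"fn": "drive_tool", "kwargs": {"rows": [[0, 0, 0, 0.004, 0, -0.02, 0], [0, 0, 0, -0.037, 0, -0.005, 0], [0, 0, 0, -0.038, 0, 0, 0], [0, 0, 0, 0, 0, 0.022, 0], [0, 0, 0, 0, 0, 0, 0], [0, 0, 0, 0, 0, 0, 0]]}}

```text
time: 11.4
tool_pos: [0.473, 0.0142, 0.0849]
tcp_rot: [-2.485, -1.92, 0.001]
wrist_force: [-0.4, -0.5, 0.1]
width: 0.001
grip_force: 0.0
```

{"fn": "drive_tool", "kwargs": {"rows": [[0, 0, 0, 0.01, 0, -0.002, 0], [0, 0, 0, 0.01, 0, -0.0035, 0], [0, 0, 0, 0.01, 0, -0.0018, 0], [0, 0, 0, 0.01, 0, 0, 0], [0, 0, 0, 0.01, 0, 0.0014, 0], [0, 0, 0, 0.01, 0, 0.004, 0], [0, 0, 0, 0.01, 0, 0.0068, 0]]}}

```text
time: 11.98
tool_pos: [0.4949, 0.0873, 0.0868]
tcp_rot: [-2.485, -1.918, -0.017]
wrist_force: [-1.5, 10.6, 12.8]
width: -0.001
grip_force: 5.3
```

```bash
python3 -c "
from h import *
rep();mark();look('s8')"
```

```text
t 11.98 press mm [ 2.1 35.1 86.8] toolx [0.254 0.967 0.01 ] yaw 75.3 F [-1.5 10.6 12.8] q [0.12 0.07 2.11 0.01 0.95 0.37] w -0.0
face {-90: 149, -85: 174, -80: 187, -75: 188, -70: 179, -65: 168, -60: 166, -55: 174, -50: 185, -45: 199, -40: 211, -35: 217, -30: 220, -25: 222, -20: 221, -15: 221, -10: 222, -5: 221, 0: 222, 5: 222, 10: 222, 15: 222, 20: 222, 25: 222, 30: 221, 35: 221, 40: 222, 45: 221, 50: 221, 55: 220}
rim {-30: 201, -25: 208, -20: 215, -15: 218, -10: 215, -5: 212, 0: 212, 5: 216, 10: 216, 15: 196, 20: 166, 25: 142, 30: 110, 35: 91, 40: 90, 45: 105, 50: 125, 55: 141, 60: 162, 65: 147, 70: 139, 75: 139, 80: 131, 85: 133, 90: 131, 95: 129, 100: 128, 105: 125, 110: 125, 115: 124, 120: 120, 125: 113, 130: 106, 135: 101, 140: 99}
low-saturation angles [(np.float64(38.0), np.float32(-18.0), np.float32(60.0)), (np.float64(-24.0), np.float32(-17.0), np.float32(106.0)), (np.float64(36.0), np.float32(-17.0), np.float32(63.0)), (np.float64(40.0), np.float32(-16.0), np.float32(61.0))]
```

View pics/s8.png

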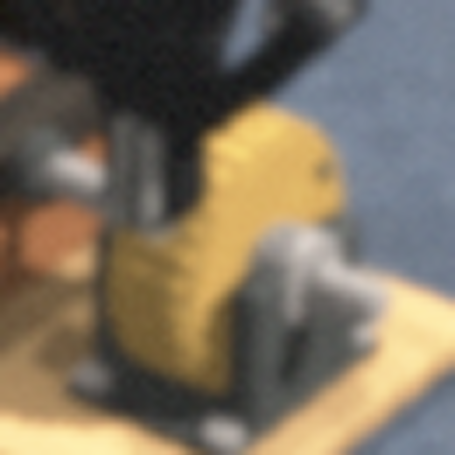

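The mark is on the front face at px (336,254.6), about -61°, so 61° remain (about 45 mm at the rim). I'll do one slower, shorter stroke.

{"fn": "drive_tool", "kwargs": {"rows": [[0, 0, 0, 0.004, -0.001, -0.022, 0], [0, 0, 0, -0.03, 0, -0.004, 0], [0, 0, 0, -0.031, 0, 0, 0], [0, 0, 0, 0, 0, 0.013, 0], [0, 0, 0, 0, 0, 0, 0], [0, 0, 0, 0, 0, 0, 0]]}}

```text
time: 12.58
tool_pos: [0.4769, 0.0267, 0.0942]
tcp_rot: [2.484, 1.921, 0.002]
wrist_force: [1.3, -3.0, 2.3]
width: 0.002
grip_force: 1.4
```

```bash
python3 -c "
from h import *
rep();mark()"
```

```text
t 12.58 press mm [ -0.4 -28.1  94.2] toolx [0.252 0.968 0.   ] yaw 75.4 F [ 1.3 -3.   2.3] q [ 0.    0.02  2.15 -0.    0.97  0.26] w 0.0
face {-90: 147, -85: 174, -80: 187, -75: 189, -70: 184, -65: 175, -60: 171, -55: 174, -50: 181, -45: 195, -40: 207, -35: 214, -30: 218, -25: 219, -20: 220, -15: 220, -10: 220, -5: 219, 0: 220, 5: 220, 10: 220, 15: 220, 20: 219, 25: 220, 30: 220, 35: 219, 40: 219, 45: 219, 50: 220, 55: 219}
rim {-30: 138, -25: 140, -20: 147, -15: 162, -10: 180, -5: 197, 0: 205, 5: 208, 10: 212, 15: 211, 20: 204, 25: 206, 30: 196, 35: 201, 40: 199, 45: 188, 50: 197, 55: 171, 60: 173, 65: 164, 70: 143, 75: 149, 80: 135, 85: 130, 90: 129, 95: 126, 100: 125, 105: 121, 110: 119, 115: 118, 120: 116, 125: 111, 130: 105, 135: 101, 140: 99}
```

{"fn": "drive_tool", "kwargs": {"rows": [[0, 0, 0, 0.006, 0, -0.0005, 0], [0, 0, 0, 0.006, 0, -0.002, 0], [0, 0, 0, 0.006, 0, -0.001, 0], [0, 0, 0, 0.006, 0, 0, 0], [0, 0, 0, 0.006, 0, 0, 0], [0, 0, 0, 0.006, 0, 0, 0], [0, 0, 0, 0.005, 0, 0.0005, 0]]}}

```text
time: 13.22
tool_pos: [0.488, 0.0677, 0.0984]
tcp_rot: [2.484, 1.921, 0.006]
wrist_force: [0.9, -0.3, 5.7]
width: -0.002
grip_force: 2.6
```

```bash
python3 -c "
from h import *
rep();mark()"
```

```text
t 13.22 press mm [ 0.2 14.4 98.4] toolx [0.251 0.968 0.002] yaw 75.4 F [ 0.9 -0.3  5.7] q [0.09 0.04 2.12 0.   0.98 0.34] w -0.0
face {-90: 149, -85: 175, -80: 188, -75: 192, -70: 196, -65: 202, -60: 210, -55: 214, -50: 218, -45: 218, -40: 219, -35: 219, -30: 219, -25: 218, -20: 219, -15: 218, -10: 216, -5: 207, 0: 189, 5: 175, 10: 175, 15: 190, 20: 210, 25: 220, 30: 221, 35: 220, 40: 219, 45: 219, 50: 219, 55: 218}
rim {-30: 193, -25: 193, -20: 187, -15: 174, -10: 151, -5: 125, 0: 103, 5: 95, 10: 104, 15: 114, 20: 124, 25: 136, 30: 147, 35: 163, 40: 172, 45: 175, 50: 181, 55: 158, 60: 166, 65: 159, 70: 144, 75: 150, 80: 135, 85: 131, 90: 131, 95: 128, 100: 126, 105: 123, 110: 122, 115: 120, 120: 117, 125: 111, 130: 105, 135: 101, 140: 99}
```

The mark reads about +7°. I'll lift off and check.

{"fn": "drive_tool", "kwargs": {"rows": [[0, 0, 0, 0, 0, -0.02, 0], [0, 0, 0, 0, 0, -0.04, 0], [0, 0, 0, 0, 0, -0.04, 0], [0, 0, 0, 0, 0, 0, 0], [0, 0, 0, 0, 0, 0, 0], [0, 0, 0, 0, 0, 0, 0]]}}

```text
time: 13.77
tool_pos: [0.4856, 0.0667, 0.196]
tcp_rot: [-2.485, -1.921, -0.0]
wrist_force: [-0.1, -0.5, -0.8]
width: 0.001
grip_force: 0.0
```

```bash
python3 -c "
from h import *
rep();mark();look('s9')
S=read_camera('side')
for t in('frame','wax_tin','sanding_block','tape_roll'):
    for m in masks_of(S,t)[:1]: print(t,m['bbox'])"
```

```text
t 13.77 press mm [ -1.8  12.9 196. ] toolx [0.252 0.968 0.001] yaw 75.4 F [-0.1 -0.5 -0.8] q [ 0.09 -0.06  2.03  0.    1.18  0.34] w 0.0
face {-90: 159, -85: 185, -80: 199, -75: 204, -70: 206, -65: 210, -60: 215, -55: 218, -50: 222, -45: 224, -40: 226, -35: 226, -30: 226, -25: 226, -20: 226, -15: 226, -10: 225, -5: 221, 0: 207, 5: 189, 10: 184, 15: 195, 20: 218, 25: 228, 30: 230, 35: 228, 40: 227, 45: 227, 50: 227, 55: 227}
rim {-30: 204, -25: 214, -20: 226, -15: 237, -10: 242, -5: 243, 0: 236, 5: 227, 10: 232, 15: 243, 20: 239, 25: 239, 30: 229, 35: 222, 40: 221, 45: 201, 50: 208, 55: 183, 60: 175, 65: 179, 70: 152, 75: 152, 80: 143, 85: 138, 90: 138, 95: 135, 100: 135, 105: 133, 110: 131, 115: 130, 120: 126, 125: 120, 130: 114, 135: 110, 140: 108}
low-saturation angles [(np.float64(-24.0), np.float32(-19.0), np.float32(96.0)), (np.float64(-22.0), np.float32(-14.0), np.float32(101.0)), (np.float64(-20.0), np.float32(-9.0), np.float32(106.0)), (np.float64(140.0), np.float32(-5.0), np.float32(123.0))]
frame [223.1, 219.7, 316.9, 278.8]
wax_tin [292.0, 356.2, 327.1, 390.9]
sanding_block [361.4, 202.9, 393.1, 225.4]
tape_roll [330.2, 184.7, 356.0, 212.0]
```

View pics/s9.png

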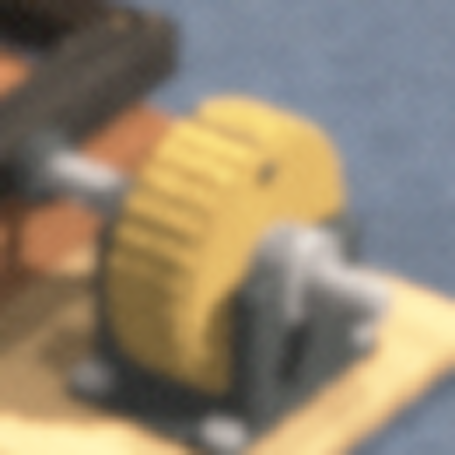

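The mark is at px (328,254.7), within about 5–8° of the top. The strokes add up to about 725°, the neighbouring things are where they were, and the arm is clear.

```bash
python3 -c "
from h import *
print(workorder.finish_job())"
```

```text
the job is handed in; nothing more can be done
None
```

I rolled the wheel to about two full turns from tight (roughly 12.6–12.7 rad by camera), with its mark back at the top; the frame, tin, block and tape roll stayed where they were, and I handed the job in at about 14 s, though no verdict came back.

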